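Portion walnuts from a gated dispenser

ROBOT

A 7-joint arm with a two-finger parallel gripper is mounted at the origin on the work surface. World frame = base frame: x ahead of the robot, y to its left, z up, the work surface at z = 0. Lengths are in m, angles in rad, forces in N, time in s.
With the tool pointing down it reaches from about 0.425 to 0.875 m from the base axis. Payload 4.7 kg.
Tool frame: the origin (TCP) lies midway between the tips of the shut fingers; the grasp point (between the pads) lies 19 mm behind it; x points along the fingers, z is the direction in which the jaws open and shut, and the axes are right-handed (so a half turn about x gives the same grasp; the last joint's range is limited). The gripper opens to 87 mm and grips with 3 to 60 N. Pads are 19 mm wide; open, the fingers measure 117 mm over their backs; the gripper's body (75 mm by 190 mm) begins 51 mm behind the grasp point.
Start: joints at [1.297, 0.321, -0.07, 1.45, 0.023, 1.371, -0.057], TCP at [0.184, -0.623, 0.196] pointing down, gripper open.
Joint ranges: [-2.86, 2.86], [-0.3, 2.09], [-1.38, 1.24], [0.06, 2.45], [-1.56, 4.7], [0.09, 2.05], [-2.69, 2.69]. Speed limits (rad/s): [2.57, 2.57, 3.14, 3.14, 3.14, 3.14, 3.14].

INTERFACE

Orientations are given as a rotation vector (axis times angle).
In Python, from bench import ctrl, vision, close_job gives the robot as it stands. The module is installed in compiled form; this text tells all that it offers.
- The arm moves only by the tool servo_tool, never from a script. Its argument "commands" is a list that holds one entry, the list of rows, each a list of 7 numbers: the turn, a rotation vector about the tool's x, y, z in degrees, then the shift along the tool's x, y, z in mm, then the finger opening in mm, from 0 to 87. In form: [[[wx, wy, wz, x, y, z, grip], ...]]. A call has 1 to 5 rows; each row is the pose to reach, as a shift and turn from the pose commanded when the call began, along the tool's axes at that moment; what a row does not reach only later rows make up. A row lasts 1/8 s, in which the tool goes at most 62.5 mm and 10.7 degrees, less where a joint would pass 70% of its speed; a pose out of reach is approached as far as the arm can. A call with a gripper value outside its range is refused whole. The fingers move at their own pace and stop on an object; "newtons" is the grip in N (left out, the last holds). Time passes only in rows, so rows that repeat a pose let the fingers close. It gives the time, the measured TCP pose, the force and the opening at its end, in the units of the state.
- ctrl.get_state(): the state, without advancing time (a new reading comes with each control period).
- vision.get_image(name): name is "scene" or "top" or "wrist"; returns the picture (420x560x3 uint8, red, green, blue); there is no depth.
- vision.camera_info(name): a dict with "fov_y" (degrees; the focal length in pixels is half the picture's height over the tangent of half this angle, whatever the lens; pixels are square), "cx", "cy" (the principal point, pixels), "pose" (4x4, takes a point from camera to world coordinates). Camera axes: x right, y down, z forward; pixel columns grow to the right and rows downward; lengths in m; the calibration is good to about 2 mm. A picture is of the moment at which its call begins: read the wrist's pose just before it. camera_info takes no time and is no camera call; for the wrist camera it gives the pose at the moment of the call.
- close_job(): hands the job in, once; it reports no verdict.
The state is a dict: "time": time; "joint_positions": joint angles; "qd": joint speeds; "joint_torque": joint torques, N m; "position": TCP position; "tool_rot": TCP orientation; "ft_force": force on the tool from outside, world axes, zero at the start; "torque": the same for the moment, N m; "grip_width": opening from 0.0 (shut) to 1.0 (fully open).
Only numpy, scipy, OpenCV 4.12 (cv2) and the standard library are available. Lean on these libraries where they do the work, as an engineer would, in place of code of your own. Each camera call takes 0.05 s, during which the arm holds its last target. There are 200 camera calls.

TASK

Set the white dish flat on the mat under the far two compartments of the walnut dispenser (the two farthest from the gate's upright tab), centred below the divider between them. Then draw the dispenser's gate out just far enough that exactly these two compartments empty into the dish (four walnuts) while the near one keeps its two, and push the gate fully shut again. Leave the filled dish where it is, and do not disturb the canister, the measuring cup or the fork.

Things in the scene. Friction and masses are not known exactly. Their poses are not given: they have to be found in the camera images.
- hopper: fixed walnut dispenser of steel and white sheet: a row of three open-topped compartments along its x over one sliding gate. Origin: on the mat (4 mm above the counter) straight below the divider of the far and middle compartments, on the row's centre line. x runs along the row away from the gate's tab, y to the back panel, z up. Far compartment x 0 to 44 mm, middle -44 to 0, near -88 to -44
- row_top (a point): top of that divider, 178 mm above the mat. Compartments are 40 x 40 mm inside, each with two walnuts one on the other; outer walls at y = -24 mm and +24 mm, from 102 to 178 mm above the mat. Below the row is open space: the gate's underside is 94 mm above the mat. The dispenser is open on its -y side
- panel_face (a point): point on the dispenser's upright white back panel (180 mm high), at y = 75 mm in the dispenser's frame, 90 mm above the mat; it closes the space below the row on the +y side
- gate_tab (a point): the gate's upright steel tab outside the near end of the row: 10 mm thick (dispenser's x), 60 mm wide (y), from the gate plate (top face 100 mm above the mat) up to 190 mm above the mat. This point: tab's middle plane, 165 mm above the mat, moving with the gate. Gate shut: 47 mm free between tab and the dispenser's end wall
- gate (a joint): how far the gate is drawn out, m: 0 fully shut, 0.135 at the stop. It slides along the dispenser's -x, resists with about 3 N and stays where left; may start up to 12 mm out. Drawing it out empties the far compartment first (at about 38 mm), then the middle (about 82 mm), then the near one (about 125 mm)
- dish: a loose shallow rectangular white ceramic dish, 140 (x) x 130 (y) x 42 mm high, walls 6 mm, with one straight stub handle on its -y side, about 0.45 kg. Origin: centre of its underside; z up. It slides on the mat
- dish_handle (a point): point in the middle of the dish's handle, 112 mm from the dish's origin along the dish's -y and 29 mm above the mat; the handle is a bar 22 mm wide (x), 14 mm thick and reaches from 65 to 144 mm from the dish's origin
- canister: bystander: white lidded canister, 100 mm across, 125 mm high, origin under its centre
- measuring_cup: bystander: red plastic measuring cup, 76 mm across, 50 mm high, handle on its -y side 80 mm long, origin under its centre
- fork: bystander: steel fork lying flat, 190 mm long along its y, origin near its middle
- walnut_far1: a whole walnut, a hard ball of 34 mm diameter, origin at its centre; at the start the lower one in the dispenser's far compartment
- walnut_far2: a whole walnut, a hard ball of 34 mm diameter, origin at its centre; at the start the upper one in the dispenser's far compartment
- walnut_middle1: a whole walnut, a hard ball of 34 mm diameter, origin at its centre; at the start the lower one in the dispenser's middle compartment
- walnut_middle2: a whole walnut, a hard ball of 34 mm diameter, origin at its centre; at the start the upper one in the dispenser's middle compartment
- walnut_near1: a whole walnut, a hard ball of 34 mm diameter, origin at its centre; at the start the lower one in the dispenser's near compartment
- walnut_near2: a whole walnut, a hard ball of 34 mm diameter, origin at its centre; at the start the upper one in the dispenser's near compartment

How it is judged:
On the way, in this order (a step that is already met when the one before it is completed fails the run):
1. the dish stands flat under the far two compartments, the gate not yet drawn (x of dish in the frame of hopper between -0.025 and 0.025 m and y of dish in the frame of hopper between -0.032 and 0.032 m and height (world z) of dish below 0.01 m and angle between dish's own z axis and vertical below 0.08 rad and value of joint gate below 0.034 m), for 0.2 s.
2. the gate is drawn out past the far two compartments (value of joint gate above 0.07 m), for 0.05 s.
At the end, for the whole second after the job is handed in: Dish flat on the mat, centred within 25 mm along and 32 mm across the row below the far/middle divider; the four walnuts of the far and middle compartments lie in it at rest; the near two are still in the dispenser; gate shut to within 6 mm; bystanders within 30 mm of their places (x of dish in the frame of hopper between -0.025 and 0.025 m and y of dish in the frame of hopper between -0.032 and 0.032 m and height (world z) of dish below 0.01 m and angle between dish's own z axis and vertical below 0.08 rad and x of walnut_far1 in the frame of dish between -0.066 and 0.066 m and y of walnut_far1 in the frame of dish between -0.061 and 0.061 m and z of each of walnut_far1, walnut_far2, walnut_middle1, walnut_middle2 in the frame of dish below 0.062 m and x of walnut_far2 in the frame of dish between -0.066 and 0.066 m and y of walnut_far2 in the frame of dish between -0.061 and 0.061 m and x of walnut_middle1 in the frame of dish between -0.066 and 0.066 m and y of walnut_middle1 in the frame of dish between -0.061 and 0.061 m and x of walnut_middle2 in the frame of dish between -0.066 and 0.066 m and y of walnut_middle2 in the frame of dish between -0.061 and 0.061 m and height (world z) of each of walnut_near1, walnut_near2 above 0.11 m and x of walnut_near1 in the frame of hopper between -0.09 and 0.09 m and y of walnut_near1 in the frame of hopper between -0.03 and 0.03 m and x of walnut_near2 in the frame of hopper between -0.09 and 0.09 m and y of walnut_near2 in the frame of hopper between -0.03 and 0.03 m and value of joint gate below 0.006 m and linear speed of each of walnut_far1, walnut_far2, walnut_middle1, walnut_middle2 below 0.06 m/s); the robot touches nothing.
It fails at once if the canister is pushed away or knocked over (distance of canister from where it was at the start of the episode above 0.03 m or angle between canister's own z axis and vertical above 0.4 rad).
It fails at once if the measuring cup is pushed away or knocked over (distance of measuring_cup from where it was at the start of the episode above 0.03 m or angle between measuring_cup's own z axis and vertical above 0.4 rad).
It fails at once if the fork is pushed away or knocked over (distance of fork from where it was at the start of the episode above 0.03 m or angle between fork's own z axis and vertical above 0.4 rad).
It fails at once if a walnut of the near compartment leaves the dispenser (height (world z) of any of walnut_near1, walnut_near2 below 0.1 m).
It also fails if it takes over 67 s, if anything falls off the work surface, if the arm or the gripper's body presses on something with over 40 N, if the wrist force passes 120 N, or if a joint passes its speed limit or range.

## Working session

There is one attempt and no reset: what is moved stays moved. The work goes in short steps, Python scripts to look and compute and a tool call to move; the robot and the scene stay as the last step left them, time stands still between calls to the robot, and variables do not carry over. Pictures are saved under pics/ and viewed, about 8 in all and at most 12, crops included, and the job is handed in when it is done.

Besides the shell and the picture viewer there is one more tool, called by a JSON object that holds its "op" and its "data", one argument or row to a line. servo_tool: Moves the arm, as the interface text tells. Its arguments: {"type":"object","properties":{"commands":{"type":"array"},"newtons":{"type":"number"}},"required":["commands"]}

```bash
mkdir -p pics; python3 - <<'E'
from bench import ctrl, vision
import cv2, numpy as np
for n in ("scene","top"):
    cv2.imwrite(f"pics/{n}0.png",cv2.resize(vision.get_image(n)[:,:,::-1],(784,588),interpolation=cv2.INTER_CUBIC))
    i=vision.camera_info(n);print(n,i["fov_y"],i["cx"],i["cy"]);print(np.round(i["pose"],4).tolist())
s=ctrl.get_state();print(s)
E
```

```text
scene 57.01876952787375 283.485431371296 205.09708547156964
[[-0.1551, 0.7295, -0.6661, 1.3566], [0.9878, 0.1035, -0.1166, 0.0885], [-0.0161, -0.6761, -0.7367, 1.0119], [0.0, 0.0, 0.0, 1.0]]
top 44.587314445622575 284.91059186885116 207.502055996016
[[0.0165, -0.9946, 0.102, 0.4287], [-0.9998, -0.0156, 0.0089, -0.0759], [-0.0072, -0.1021, -0.9947, 1.3653], [0.0, 0.0, 0.0, 1.0]]
{'time': 0.1, 'joint_positions': array([ 1.29710426,  0.32178641, -0.07007861,  1.45153752,  0.0226424 ,
        1.37078777, -0.05689845]), 'qd': array([-0.00090295, -0.00204435,  0.00013709, -0.00332666,  0.00054187,
       -0.00123506, -0.00098526]), 'joint_torque': array([ 6.89181525e-05, -4.92570198e+01, -4.05538296e-01, -3.13397312e+01,
       -6.40566624e-02,  3.94420791e-02,  5.12072245e-05]), 'position': array([ 0.18427469, -0.62277853,  0.19485428]), 'tool_rot': array([ 0.99558744,  1.33322416, -0.99404842]), 'ft_force': array([-0.1236158 , -0.29466157,  0.15652346]), 'torque': array([0.04317418, 0.01415172, 0.06859837]), 'grip_width': 1.001084066650637}
```

View pics/scene0.png

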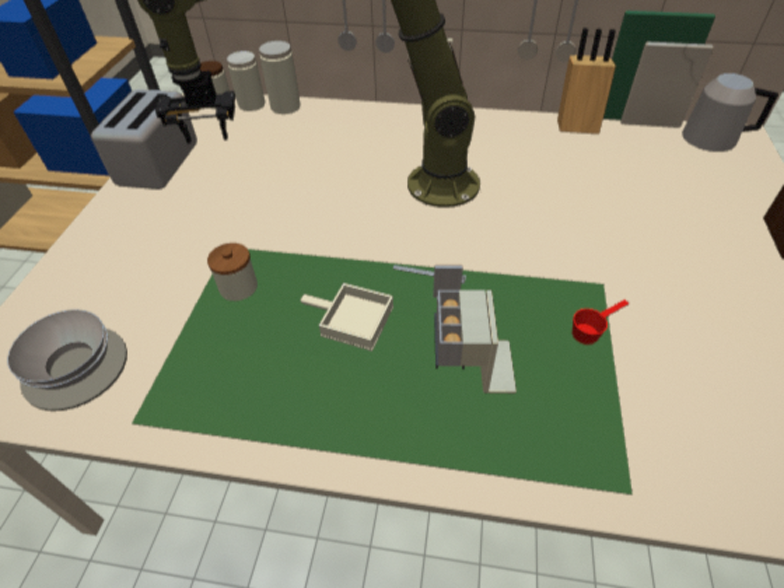

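View pics/top0.png

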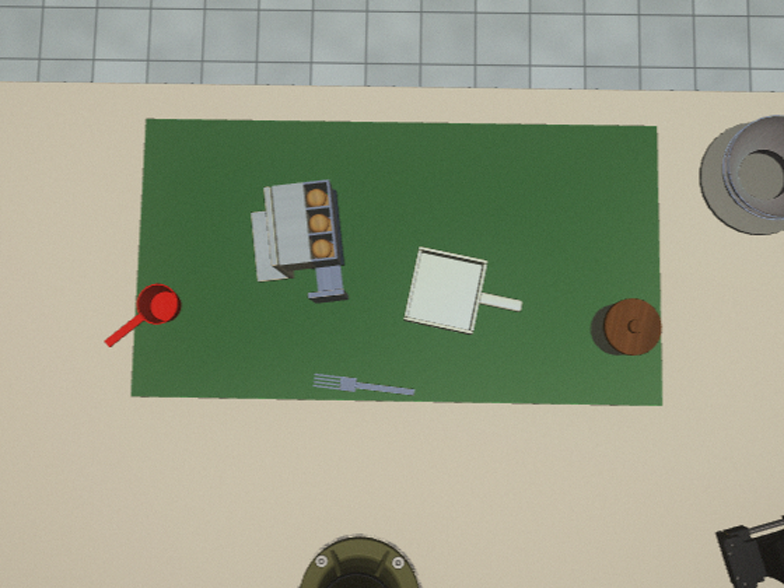

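The scene view shows the dispenser mid-mat with its tab towards the robot. The dish is on its open side with the handle at −y, at about (500,301) in the top view, and the gate tab at about (328,296). The fork lies nearer the robot, around (365,385). I'll enlarge the top view for measuring.

```bash
python3 - <<'E'
import cv2
from bench import vision
im=vision.get_image("top")[:,:,::-1]
c=im[120:222,180:380]
cv2.imwrite("pics/c1.png",cv2.resize(c,None,fx=4,fy=4,interpolation=cv2.INTER_CUBIC))
E
```

```text
(no output)
```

View pics/c1.png

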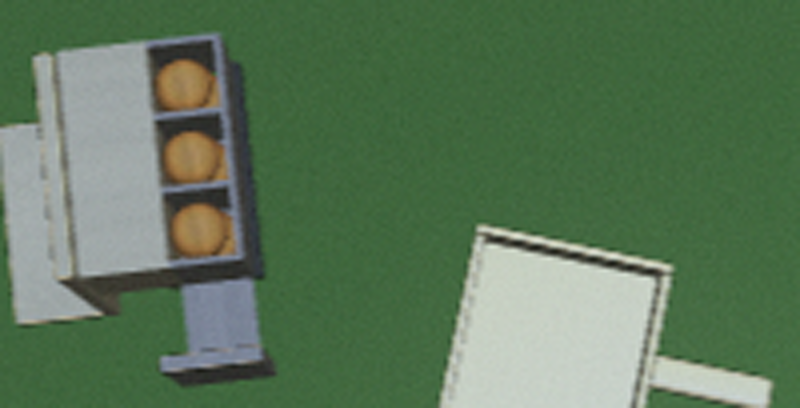

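The crop (4x, offset 180,120) gives these pixels:
- **Row:** outer top edge runs (220,35)–(243,258), and the far/middle divider is at about (188,116).
- **Tab:** top is centred at about (216,360).
- **Dish:** rim corners at (480,227) and (672,267).
- **Handle:** tip at about (770,392).

```bash
cat > h.py <<'E'
from bench import ctrl, vision
import numpy as np
from scipy.spatial.transform import Rotation as R
def ray(n,u,v,z,i=None):
    i=i or vision.camera_info(n);f=210/np.tan(np.radians(i["fov_y"]/2));P=np.array(i["pose"])
    d=P[:3,:3]@[(u-i["cx"])/f,(v-i["cy"])/f,1];o=P[:3,3];return o+d*(z-o[2])/d[2]
def tool(): 
    s=ctrl.get_state();return np.array(s["position"]),R.from_rotvec(s["tool_rot"])
def plan(p,Rm):
    "shift (mm) and turn (deg) in tool axes to reach TCP p, rotation Rm"
    q,r=tool();print("shift",np.round(1000*r.inv().apply(np.array(p)-q),1),"turn",np.round(np.degrees((r.inv()*Rm).as_rotvec()),1))
E
python3 - <<'E'
from h import *
c=lambda u,v,z:ray("top",180+u/4,120+v/4,z)
np.set_printoptions(precision=4,suppress=True)
a,b,d=c(220,35,.182),c(243,258,.182),c(188,116,.182)
print("row",a,b,np.linalg.norm(a-b),d,"yaw",np.degrees(np.arctan2(*(a-b)[1::-1])))
print("tab",c(162,360,.194),c(266,352,.194),c(214,362,.194))
C=[ray("top",u/1.4,v/1.4,.046) for u,v in [(420,248),(487,262),(472,333),(405,319)]]
print("dish",np.mean(C,0),[np.linalg.norm(C[i]-C[i-1]) for i in range(4)])
e=C[1]-C[0]+C[2]-C[3];print("handle dir",np.degrees(np.arctan2(e[1],e[0])),"tip",c(770,392,.036))
q,r=tool();print(q,r.as_matrix())
print("fork",[ray("top",u/1.4,v/1.4,.006) for u,v in [(313,380),(415,392)]],"can",ray("top",633/1.4,327/1.4,.129),"cup",ray("top",160/1.4,303/1.4,.05))
E
```

```text
row [0.7351 0.0556 0.182 ] [0.6024 0.0386 0.182 ] 0.13379010639211247 [0.6862 0.0731 0.182 ] yaw 7.277163109353237
tab [0.5407 0.0826 0.194 ] [0.5463 0.0229 0.194 ] [0.5401 0.0526 0.194 ]
dish [ 0.5657 -0.1512  0.046 ] [np.float64(0.13517692898965605), np.float64(0.12699678937250475), np.float64(0.13482159201980912), np.float64(0.12573415246616354)]
handle dir -100.98197131511591 tip [ 0.5412 -0.2922  0.036 ]
[ 0.1843 -0.6229  0.195 ] [[-0.0005  0.9589  0.2839]
 [ 0.0014  0.2839 -0.9589]
 [-1.     -0.0001 -0.0015]]
fork [array([0.3962, 0.0951, 0.006 ]), array([ 0.377 , -0.0972,  0.006 ])] can [ 0.4987 -0.4686  0.129 ] cup [0.5335 0.3762 0.05  ]
```

Estimates: hopper origin is about (0.687,0.073) with yaw about 6.6°. The dish is at about (0.566,−0.151) with yaw about −10.5°, and its handle at about (0.545,−0.261). I'll go above the handle first.

{"op": "servo_tool", "data": {
  "commands": [
    [[-8,0,0,0,55,-30,87],[-16,0,0,0,105,-58,87],[-24,0,0,0,155,-85,87],[-32,0,0,0,205,-112,87],[-40,0,0,0,255,-140,87]]
  ]
}}

```text
time: 0.78
position: [0.3902, -0.4152, 0.1957]
tool_rot: [0.455, 1.523, -0.455]
ft_force: [1.0, -0.6, 0.4]
grip_width: 1.0
```

```bash
python3 -c "
from h import *
def m(th): # tool x down, z at angle th
    z=np.array([np.cos(th),np.sin(th),0]);x=np.array([0,0,-1.]);return R.from_matrix(np.c_[x,np.cross(z,x),z])
plan([.545,-.261,.14],m(np.radians(-10.5)))"
```

```text
shift [ 55.7 213.8  44.9] turn [-22.8  -0.    0. ]
```

{"op": "servo_tool", "data": {
  "commands": [
    [[-6,0,0,14,54,11,87],[-12,0,0,28,107,22,87],[-18,0,0,42,161,34,87],[-23,0,0,56,214,45,87],[-23,0,0,56,214,45,87]]
  ]
}}

```text
time: 1.4
position: [0.5474, -0.2565, 0.1383]
tool_rot: [0.14, 1.567, -0.133]
ft_force: [-0.0, -0.5, 0.1]
grip_width: 1.001
```

```bash
python3 - <<'E'
from h import *
import cv2
i=vision.camera_info("wrist");print(tool()[0],i["fov_y"],i["cx"],i["cy"],np.round(i["pose"],4).tolist())
w=vision.get_image("wrist")[:,:,::-1];s=vision.get_image("scene")[170:290,290:390,::-1]
a=cv2.resize(w,(460,345));b=cv2.resize(s,(340,408),interpolation=cv2.INTER_CUBIC)
o=np.zeros((410,800,3),np.uint8);o[:345,:460]=a;o[:408,460:]=b;cv2.imwrite("pics/w1.png",o)
E
```

```text
[ 0.54735668 -0.25653076  0.13828475] 63.38967041193054 280.62924363025667 211.9718687095477 [[0.9848, -0.1659, -0.0513, 0.5614], [-0.1737, -0.9415, -0.2889, -0.1776], [-0.0004, 0.2934, -0.956, 0.3268], [0.0, 0.0, 0.0, 1.0]]
```

View pics/w1.png

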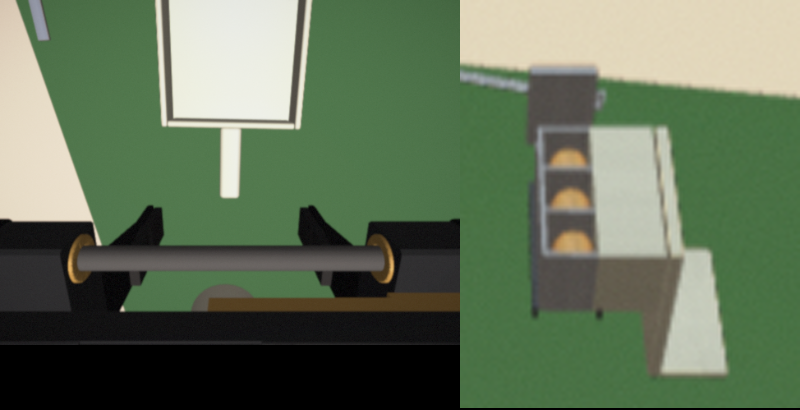

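The wrist view shows the handle lined up with the tool, tip at about (230,197) and root at (231,128) in the shrunken view. The scene crop shows no legs below the row, only short rail ends.

```bash
cat >> h.py <<'E'
def m(deg):
    th=np.radians(deg);z=np.array([np.cos(th),np.sin(th),0]);x=np.array([0,0,-1.]);return R.from_matrix(np.c_[x,np.cross(z,x),z])
E
python3 - <<'E'
from h import *
k=560/460
t=ray("wrist",230*k,197.5*k,.036);r=ray("wrist",231*k,128.5*k,.036)
L=ray("wrist",162*k,124*k,.046);Rr=ray("wrist",301*k,127*k,.046)
print(t,r,L,Rr,np.linalg.norm(L-Rr),np.degrees(np.arctan2(*(Rr-L)[1::-1])),np.degrees(np.arctan2(*(t-r)[1::-1])))
u=(r-t)/np.linalg.norm(r-t);g=t+u*.030;g[2]=.015;print(g)
plan(g,m(-10.5))
E
```

```text
[ 0.53736805 -0.29925922  0.036     ] [ 0.55248139 -0.22357369  0.036     ] [ 0.48572203 -0.20522158  0.046     ] [ 0.62200404 -0.23348177  0.046     ] 0.13918126538702968 -11.715135362464801 -101.29262696219112
[ 0.54324265 -0.26984002  0.015     ]
shift [124.2  -7.3   0. ] turn [ 0.  -0.1  0. ]
```

{"op": "servo_tool", "data": {
  "commands": [
    [[1,0,0,40,-3,0,60],[1,0,0,80,-6,0,60],[1,0,0,100,-7,0,60]]
  ]
}}

```text
time: 1.88
position: [0.5411, -0.2719, 0.0379]
tool_rot: [0.16, 1.568, -0.161]
ft_force: [0.0, -0.1, 0.7]
grip_width: 0.755
```

```bash
python3 -c "
from h import *
plan([.5435,-.268,.015],m(-11.3))"
```

```text
shift [22.8  4.3  1.7] turn [-0.4 -0.2  0. ]
```

{"op": "servo_tool", "data": {
  "commands": [
    [[0,0,0,22,4,2,60],[0,0,0,23,4,2,60],[0,0,0,23,4,2,10],[0,0,0,23,4,2,10],[0,0,0,23,4,2,10]]
  ],
  "newtons": 30
}}

```text
time: 2.5
position: [0.5469, -0.267, 0.0178]
tool_rot: [0.157, 1.564, -0.159]
ft_force: [0.3, 0.1, -1.9]
grip_width: 0.432
```

{"op": "servo_tool", "data": {
  "commands": [
    [[0,0,0,0,0,0,10],[0,0,0,0,0,0,10]]
  ]
}}

```text
time: 2.75
position: [0.5464, -0.2665, 0.017]
tool_rot: [0.158, 1.565, -0.158]
ft_force: [-0.7, -0.0, -0.2]
grip_width: 0.21
```

```bash
python3 -c "
from h import *
h=np.array([.687,.0733]);a=np.radians(6.6);x=np.array([np.cos(a),np.sin(a)]);y=np.array([-x[1],x[0]])
# dish centre via point (0,-.22) then (0,-.005); tcp 118mm from dish centre
for Y in (-.20,-.005):
    p=h+y*(Y-.118); print(p); plan([*p,.015],m(6.6))"
```

```text
[ 0.72355001 -0.24259254]
shift [  2.   58.7 168.8] turn [-18.1   0.    0. ]
[ 0.70113727 -0.04888485]
shift [  2.  244.1 108.2] turn [-18.1   0.    0. ]
```

{"op": "servo_tool", "data": {
  "commands": [
    [[0,0,0,0,0,0,10],[0,0,0,0,0,0,10]]
  ]
}}

```text
time: 3.0
position: [0.5464, -0.2664, 0.0168]
tool_rot: [0.158, 1.565, -0.158]
ft_force: [0.4, 0.6, 0.4]
grip_width: 0.122
```

```bash
python3 - <<'E'
from h import *
import cv2
w=vision.get_image("wrist")[:,:,::-1]
cv2.imwrite("pics/w2.png",w)
E
```

```text
(no output)
```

View pics/w2.png

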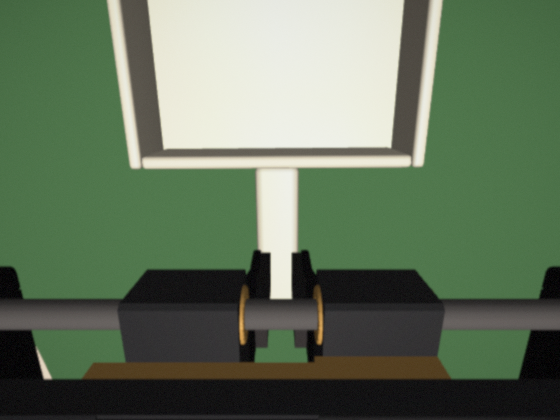

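The wrist view shows the fingers shut to about 10 mm, and the handle seems to end short of them or lie below. I'll check the projections.

```bash
cat >> h.py <<'E'
def proj(n,p):
    i=vision.camera_info(n);f=210/np.tan(np.radians(i["fov_y"]/2));P=np.array(i["pose"])
    c=P[:3,:3].T@(np.array(p)-P[:3,3]);return np.round([i["cx"]+f*c[0]/c[2],i["cy"]+f*c[1]/c[2]],1)
E
python3 - <<'E'
from h import *
q,r=tool();print(q)
for dx in (0,-.019,-.04): print(dx,proj("wrist",q+r.apply([dx,0,0])))
for z in (.026,.036,.04,.046): print(z,ray("wrist",278,168,z),"w",np.linalg.norm(ray("wrist",257,200,z)-ray("wrist",298,200,z)),"rimw",np.linalg.norm(ray("wrist",132,164,z)-ray("wrist",424,164,z)))
u=[.19,.98,0]
root=ray("wrist",278,168,.04)
print("tip proj top",proj("wrist",root-np.array(u)*.079),proj("wrist",root-np.array(u)*.079-[0,0,.014]))
E
```

```text
[ 0.5463761  -0.26642951  0.01680756]
0 [280.5 247.6]
-0.019 [280.6 261.5]
-0.04 [280.6 280.3]
0.026 [ 0.55499902 -0.21750719  0.026     ] w 0.022358552488995178 rimw 0.1542055448465671
0.036 [ 0.55541721 -0.21580381  0.036     ] w 0.02110952418759443 rimw 0.14559107439544666
0.04 [ 0.55558448 -0.21512246  0.04      ] w 0.02060991286703416 rimw 0.14214528621499845
0.046 [ 0.5558354  -0.21410044  0.046     ] w 0.019860495886193683 rimw 0.13697660394432623
tip proj top [279.7 308.5] [279.8 295.1]
```

```bash
python3 - <<'E'
from h import *
import cv2
s=vision.get_image("scene")[:,:,::-1];q,r=tool()
u,v=proj("scene",q);print(u,v,proj("scene",[.537,-.294,.04]))
x0,y0=int(u)-50,int(v)-60
print(x0,y0)
cv2.imwrite("pics/s2.png",cv2.resize(s[y0:y0+90,x0:x0+130],None,fx=6,fy=6,interpolation=cv2.INTER_CUBIC))
E
```

```text
222.0 218.3 [213.9 210.9]
172 158
```

View pics/s2.png

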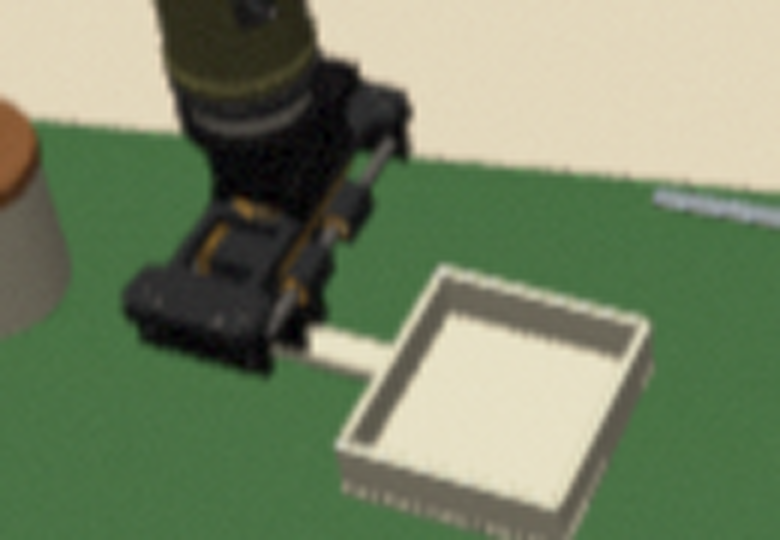

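It's ambiguous whether the fingers straddle the handle. I'll reopen, go 7 mm lower and close again, watching where they stop.

{"op": "servo_tool", "data": {
  "commands": [
    [[0,0,0,0,0,0,60],[0,0,0,0,0,0,60],[0,0,0,0,0,0,60],[0,0,0,5,0,0,60],[0,0,0,8,0,0,60]]
  ]
}}

```text
time: 3.72
position: [0.5461, -0.2664, 0.0083]
tool_rot: [0.158, 1.566, -0.158]
ft_force: [0.0, -0.4, -0.1]
grip_width: 0.603
```

{"op": "servo_tool", "data": {
  "commands": [
    [[0,0,0,0,0,0,10],[0,0,0,0,0,0,10],[0,0,0,0,0,0,10],[0,0,0,0,0,0,10],[0,0,0,0,0,0,10]]
  ]
}}

```text
time: 4.35
position: [0.546, -0.2665, 0.0089]
tool_rot: [0.157, 1.566, -0.158]
ft_force: [-1.6, -0.1, 0.9]
grip_width: 0.245
```

Stopped at about 21 mm, so the handle is gripped. Now I'll slide the dish in front of the opening.

{"op": "servo_tool", "data": {
  "commands": [
    [[-2,0,0,-1,7,20,10],[-4,0,0,-1,14,41,10],[-6,0,0,-1,22,62,10],[-8,0,0,-1,29,83,10],[-10,0,0,-1,36,104,10]]
  ]
}}

```text
time: 4.97
position: [0.6538, -0.2526, 0.009]
tool_rot: [0.019, 1.575, -0.02]
ft_force: [-4.7, -0.6, 2.0]
grip_width: 0.243
```

```bash
cat >> h.py <<'E'
def H(X,Y,z):
    a=np.radians(6.6);return [.687+X*np.cos(a)-Y*np.sin(a),.0733+X*np.sin(a)+Y*np.cos(a),z]
E
python3 -c "
from h import *
plan(H(0,-.317,.010),m(6.6));plan(H(0,-.122,.010),m(6.6))"
```

```text
shift [-1.4 12.7 69.3] turn [-8.  -0.3  0. ]
shift [ -1.4 205.8  42.1] turn [-8.  -0.3  0. ]
```

{"op": "servo_tool", "data": {
  "commands": [
    [[-3,0,0,-1,4,22,10],[-6,0,0,-1,8,46,10],[-8,0,0,-1,12,67,10],[-8,0,0,-1,12,67,10]]
  ]
}}

```text
time: 5.48
position: [0.7231, -0.2405, 0.0095]
tool_rot: [-0.089, 1.57, 0.091]
ft_force: [-0.5, 0.8, -3.1]
grip_width: 0.245
```

```bash
python3 - <<'E'
from h import *
import cv2
plan(H(0,-.122,.010),m(6.6))
w=vision.get_image("wrist")[:,:,::-1];t=vision.get_image("top")[120:222,180:380,::-1]
o=np.zeros((560,800,3),np.uint8);o[:204,:400]=cv2.resize(t,None,fx=2,fy=2,interpolation=cv2.INTER_CUBIC);o[210:510,:400]=cv2.resize(w,(400,300))
s=vision.get_image("scene")[170:300,240:380,::-1];o[:371,400:]=cv2.resize(s,(400,371),interpolation=cv2.INTER_CUBIC);cv2.imwrite("pics/m3.png",o)
E
```

```text
shift [ -0.2 193.8  -0. ] turn [-0.1 -0.  -0.1]
```

View pics/m3.png

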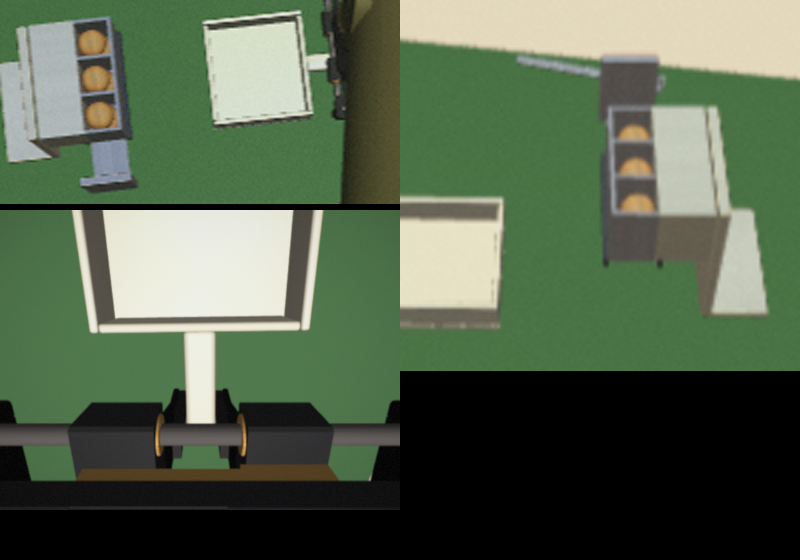

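The dish is aligned and in front of the opening: in the top crop its rim centre is at about (258,68). Next I'll check the offset and push it in.

```bash
python3 - <<'E'
from h import *
a=np.radians(6.6)
c=np.mean([ray("top",180+u/2,120+v/2,.046) for u,v in [(205,22),(301,12),(313,113),(217,125)]],0)
d=c[:2]-H(0,0,0)[:2];print("dish in hopper",d@[np.cos(a),np.sin(a)],d@[-np.sin(a),np.cos(a)])
E
```

```text
dish in hopper -0.0039559556246844445 -0.20028469673123986
```

{"op": "servo_tool", "data": {
  "commands": [
    [[0,0,0,0,22,0,10],[0,0,0,0,44,0,10],[0,0,0,0,66,0,10],[0,0,0,0,88,0,10],[0,0,0,0,100,0,10]]
  ]
}}

```text
time: 6.25
position: [0.7113, -0.1391, 0.011]
tool_rot: [-0.09, 1.569, 0.092]
ft_force: [-0.5, -2.3, -1.5]
grip_width: 0.246
```

{"op": "servo_tool", "data": {
  "commands": [
    [[0,0,0,0,20,1,10],[0,0,0,0,40,2,10],[0,0,0,0,60,3,10],[0,0,0,0,78,3,10],[0,0,0,0,92,3,10]]
  ]
}}

```text
time: 6.88
position: [0.7038, -0.0488, 0.0108]
tool_rot: [-0.09, 1.569, 0.09]
ft_force: [0.4, -3.0, -1.4]
grip_width: 0.242
```

{"op": "servo_tool", "data": {
  "commands": [
    [[0,0,0,0,0,0,10],[0,0,0,0,0,0,10]]
  ]
}}

```text
time: 7.12
position: [0.7037, -0.0494, 0.0105]
tool_rot: [-0.088, 1.57, 0.091]
ft_force: [-0.4, 1.5, -2.5]
grip_width: 0.247
```

```bash
python3 - <<'E'
from h import *
import cv2
plan(H(0,-.122,.010),m(6.6));print(ctrl.get_state()["ft_force"])
w=vision.get_image("wrist")[:,:,::-1];o=np.zeros((440,800,3),np.uint8);o[:345,:460]=cv2.resize(w,(460,345))
s=vision.get_image("scene")[170:290,290:390,::-1];o[:408,460:]=cv2.resize(s,(340,408),interpolation=cv2.INTER_CUBIC);cv2.imwrite("pics/m4.png",o)
E
```

```text
shift [ 0.5  1.8 -2.5] turn [-0.1 -0.  -0.1]
[-0.44966994  1.54028517 -2.49633274]
```

View pics/m4.png

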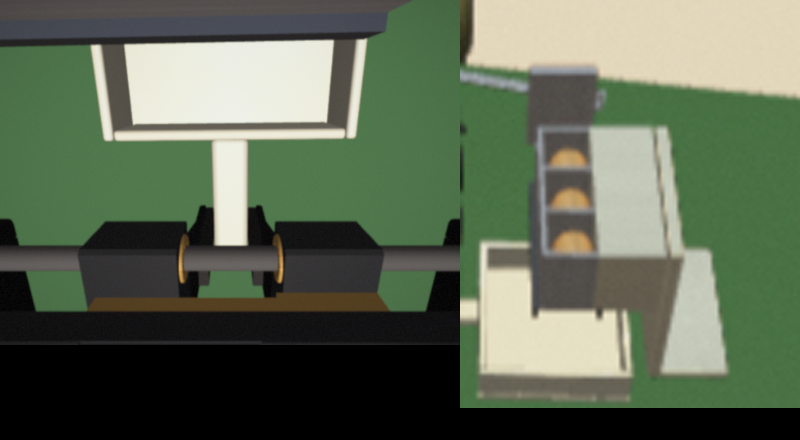

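The dish sits under the row. In the scene crop its far rim corners are at about (480,378) and (631,377), and in the wrist view its −y rim runs from (105,138) to (356,136). I'll check its place.

```bash
python3 - <<'E'
from h import *
a=np.radians(6.6);x=np.array([np.cos(a),np.sin(a)]);y=np.array([-x[1],x[0]])
def h(p): d=p[:2]-H(0,0,0)[:2];return np.round([d@x,d@y],4)
for u,v in [(480,378),(631,377)]: print("far rim",h(ray("scene",290+(u-460)/3.4,170+v/3.4,.046)))
k=560/460
for u,v in [(105,138),(356,136)]: print("-y rim",h(ray("wrist",u*k,v*k,.046)))
for u,v,z in [(541,253,.182),(537,128,.182),(531,66,.194),(596,66,.194)]: print("hop",h(ray("scene",290+(u-460)/3.4,170+v/3.4,z)))
# release/retreat plan: tab grasp from -y? tab point
print(H(-.145,0,.169))
E
```

```text
far rim [ 0.077  -0.0657]
far rim [0.0721 0.0615]
-y rim [-0.0667 -0.0704]
-y rim [ 0.0714 -0.0697]
hop [ 0.0461 -0.0195]
hop [-0.0858 -0.0213]
hop [-0.1481 -0.0264]
hop [-0.1495  0.0304]
[np.float64(0.5429609489879426), np.float64(0.056634113178534354), 0.169]
```

Dish centre is about (+3,−4) mm in the hopper frame. I'll release it and back away along −y.

{"op": "servo_tool", "data": {
  "commands": [
    [[0,0,0,0,0,0,50],[0,0,0,0,0,0,50],[0,0,0,0,0,0,50],[0,0,0,0,-30,0,50],[0,0,0,0,-70,0,50]]
  ]
}}

```text
time: 7.85
position: [0.7125, -0.1192, 0.0114]
tool_rot: [-0.091, 1.568, 0.092]
ft_force: [-0.1, -0.5, -0.7]
grip_width: 0.567
```

{"op": "servo_tool", "data": {
  "commands": [
    [[0,0,0,-50,-5,0,30],[0,0,0,-110,-5,0,30],[0,0,0,-170,-5,0,30],[0,0,0,-230,-5,0,30],[0,0,0,-260,-5,0,30]]
  ]
}}

```text
time: 8.48
position: [0.7138, -0.1252, 0.2761]
tool_rot: [-0.09, 1.563, 0.087]
ft_force: [0.2, 0.2, -0.4]
grip_width: 0.347
```

```bash
python3 -c "
from h import *
print(ctrl.get_state()['joint_positions'])
plan(H(-.145,-.10,.27),m(6.6));plan(H(-.145,0,.27),m(6.6))"
```

```text
[ 0.4749256   0.51644988 -0.55534656  1.08492053  0.26468326  1.59937185
  0.10249339]
shift [   5.    99.9 -149.1] turn [-0.1  0.4  0.1]
shift [   4.8  199.9 -149.3] turn [-0.1  0.4  0.1]
```

{"op": "servo_tool", "data": {
  "commands": [
    [[0,0,0,2,40,-40,30],[0,0,0,4,80,-80,30],[0,0,0,5,125,-120,30],[0,0,0,5,165,-149,30],[0,0,0,5,200,-149,30]]
  ]
}}

```text
time: 9.1
position: [0.5402, 0.0577, 0.2669]
tool_rot: [-0.091, 1.567, 0.087]
ft_force: [1.0, 0.4, -0.4]
grip_width: 0.345
```

{"op": "servo_tool", "data": {
  "commands": [
    [[0,0,0,0,0,0,30],[0,0,0,0,0,0,30]]
  ]
}}

```text
time: 9.35
position: [0.5422, 0.0558, 0.266]
tool_rot: [-0.089, 1.568, 0.087]
ft_force: [0.5, 0.2, 0.8]
grip_width: 0.346
```

```bash
python3 - <<'E'
from h import *
import cv2
plan(H(-.145,0,.27),m(6.6))
cv2.imwrite("pics/w5.png",vision.get_image("wrist")[:,:,::-1])
q,r=tool()
for z in (.05,.03,.07): print(z,proj("wrist",[*H(-.145,-.03,.194)]),proj("wrist",[*H(-.145,.03,.194)]))
E
```

```text
shift [-4.   0.8  0.9] turn [-0.2  0.   0.1]
0.05 [282. 245.] [281.8 173.2]
0.03 [282. 245.] [281.8 173.2]
0.07 [282. 245.] [281.8 173.2]
```

View pics/w5.png

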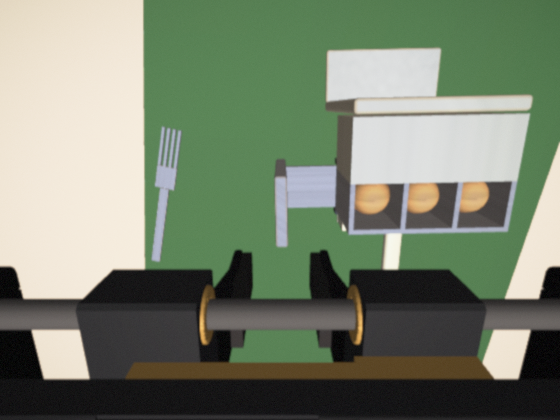

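The tab is centred between the fingers: it spans columns 276–287 and the tool axis is at about 281. I'll descend and close on it.

{"op": "servo_tool", "data": {
  "commands": [
    [[0,0,0,30,1,0,30],[0,0,0,60,2,0,30],[0,0,0,90,2,0,30],[0,0,0,115,2,0,30],[0,0,0,127,2,0,30]]
  ]
}}

```text
time: 10.02
position: [0.5412, 0.0571, 0.1371]
tool_rot: [-0.087, 1.572, 0.087]
ft_force: [-0.5, -0.3, 0.1]
grip_width: 0.339
```

{"op": "servo_tool", "data": {
  "commands": [
    [[0,0,0,0,0,0,2],[0,0,0,0,0,0,2],[0,0,0,0,0,0,2],[0,0,0,0,0,0,2]]
  ],
  "newtons": 30
}}

```text
time: 10.52
position: [0.5424, 0.0588, 0.1399]
tool_rot: [-0.09, 1.567, 0.089]
ft_force: [-0.5, -0.2, 3.8]
grip_width: 0.115
```

{"op": "servo_tool", "data": {
  "commands": [
    [[0,0,0,0,0,2,2],[0,0,0,0,0,4,2],[0,0,0,0,0,4,2]]
  ]
}}

```text
time: 10.9
position: [0.5459, 0.0592, 0.1399]
tool_rot: [-0.09, 1.568, 0.089]
ft_force: [-2.7, -0.3, 7.0]
grip_width: 0.111
```

{"op": "servo_tool", "data": {
  "commands": [
    [[0,0,0,0,0,2,2],[0,0,0,0,0,3,2],[0,0,0,0,0,3,2]]
  ]
}}

```text
time: 11.28
position: [0.5472, 0.0594, 0.1399]
tool_rot: [-0.091, 1.572, 0.088]
ft_force: [-7.1, -1.6, 9.4]
grip_width: 0.111
```

{"op": "servo_tool", "data": {
  "commands": [
    [[0,0,0,0,0,2,2],[0,0,0,0,0,2,2]]
  ]
}}

```text
time: 11.52
position: [0.547, 0.0593, 0.1399]
tool_rot: [-0.091, 1.577, 0.088]
ft_force: [-13.1, -2.2, 13.8]
grip_width: 0.115
```

The gate stops shut at TCP x ≈ 0.547. Now I'll draw it out about 100 mm, checking on the way.

{"op": "servo_tool", "data": {
  "commands": [
    [[0,0,0,-1,0,-14,2],[0,0,0,-2,0,-29,2],[0,0,0,-2,0,-44,2],[0,0,0,-2,0,-54,2],[0,0,0,-2,0,-54,2]]
  ]
}}

```text
time: 12.15
position: [0.4953, 0.0525, 0.14]
tool_rot: [-0.09, 1.572, 0.087]
ft_force: [-0.4, -3.2, -3.8]
grip_width: 0.112
```

{"op": "servo_tool", "data": {
  "commands": [
    [[0,0,0,0,0,-14,2],[0,0,0,0,0,-28,2],[0,0,0,0,0,-40,2],[0,0,0,0,0,-48,2],[0,0,0,0,0,-50,2]]
  ]
}}

```text
time: 12.78
position: [0.4471, 0.0461, 0.14]
tool_rot: [-0.09, 1.569, 0.086]
ft_force: [5.4, -6.1, -9.6]
grip_width: 0.113
```

{"op": "servo_tool", "data": {
  "commands": [
    [[0,0,0,0,0,0,2],[0,0,0,0,0,0,2],[0,0,0,0,0,0,2]]
  ]
}}

```text
time: 13.15
position: [0.4469, 0.046, 0.14]
tool_rot: [-0.09, 1.57, 0.086]
ft_force: [2.6, -5.0, -7.3]
grip_width: 0.113
```

```bash
python3 - <<'E'
from h import *
import cv2
w=vision.get_image("wrist")[:,:,::-1];o=np.zeros((440,800,3),np.uint8);o[:345,:460]=cv2.resize(w,(460,345))
s=vision.get_image("scene")[170:290,290:390,::-1];o[:408,460:]=cv2.resize(s,(340,408),interpolation=cv2.INTER_CUBIC);cv2.imwrite("pics/m6.png",o)
E
```

View pics/m6.png

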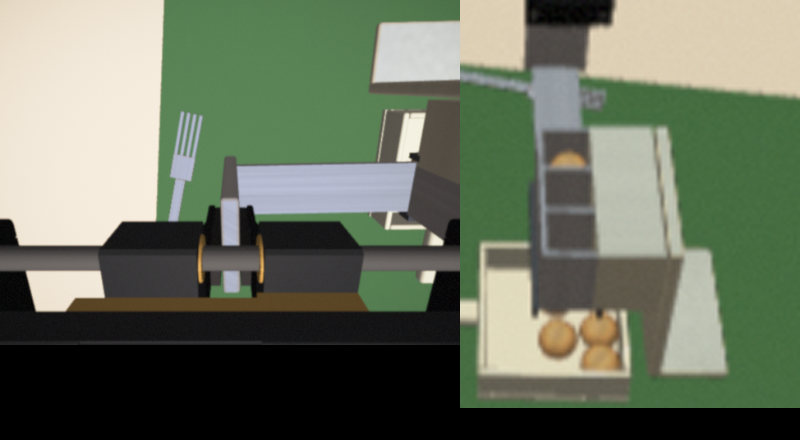

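The far and middle compartments are empty and the near one still holds its nuts. Three walnuts show clearly in the dish, with a fourth partly hidden at about (558,316). Pushing shut now.

{"op": "servo_tool", "data": {
  "commands": [
    [[0,0,0,0,0,14,2],[0,0,0,0,0,29,2],[0,0,0,0,0,44,2],[0,0,0,0,0,54,2],[0,0,0,0,0,62,2]]
  ]
}}

```text
time: 13.88
position: [0.5075, 0.0541, 0.14]
tool_rot: [-0.09, 1.573, 0.088]
ft_force: [-3.0, -3.6, -1.7]
grip_width: 0.113
```

{"op": "servo_tool", "data": {
  "commands": [
    [[0,0,0,0,0,14,2],[0,0,0,0,0,28,2],[0,0,0,0,0,36,2],[0,0,0,0,0,39,2],[0,0,0,0,0,39,2]]
  ]
}}

```text
time: 14.5
position: [0.5472, 0.0595, 0.1401]
tool_rot: [-0.089, 1.57, 0.089]
ft_force: [-1.0, -2.3, -8.4]
grip_width: 0.114
```

{"op": "servo_tool", "data": {
  "commands": [
    [[0,0,0,0,0,2,2],[0,0,0,0,0,3,2],[0,0,0,0,0,3,2]]
  ]
}}

```text
time: 14.88
position: [0.5471, 0.0594, 0.14]
tool_rot: [-0.09, 1.576, 0.088]
ft_force: [-10.5, -2.9, -3.6]
grip_width: 0.114
```

{"op": "servo_tool", "data": {
  "commands": [
    [[0,0,0,0,0,-2,28],[0,0,0,0,0,-2,28],[0,0,0,0,0,-2,28],[0,0,0,-30,0,-2,28],[0,0,0,-75,0,-2,28]]
  ]
}}

```text
time: 15.5
position: [0.5483, 0.0597, 0.2162]
tool_rot: [-0.088, 1.57, 0.089]
ft_force: [0.7, -0.1, 0.6]
grip_width: 0.317
```

{"op": "servo_tool", "data": {
  "commands": [
    [[0,0,0,-50,0,0,28],[0,0,0,-60,-60,-20,28],[0,0,0,-60,-120,-40,28],[0,0,0,-60,-180,-60,28],[0,0,0,-60,-180,-60,28]]
  ]
}}

```text
time: 16.12
position: [0.5084, -0.1326, 0.2762]
tool_rot: [-0.083, 1.568, 0.079]
ft_force: [0.1, 0.6, -0.6]
grip_width: 0.323
```

```bash
python3 - <<'E'
from h import *
import cv2
print(ctrl.get_state()["ft_force"])
t=vision.get_image("top")[120:222,180:300,::-1];o=np.zeros((410,800,3),np.uint8);o[:382,:450]=cv2.resize(t,(450,382),interpolation=cv2.INTER_CUBIC)
s=vision.get_image("scene")[170:290,290:390,::-1];o[:408,460:]=cv2.resize(s,(340,408),interpolation=cv2.INTER_CUBIC);cv2.imwrite("pics/m7.png",o)
E
```

```text
[ 0.08448431  0.56736497 -0.62675051]
```

View pics/m7.png

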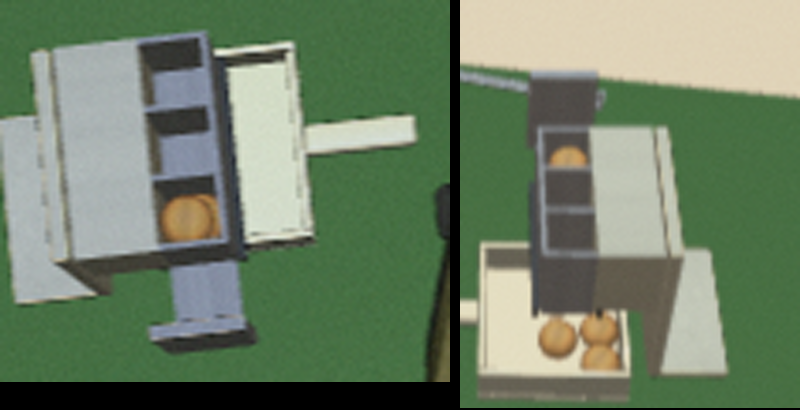

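```bash
python3 - <<'E'
from h import *
import cv2
s=vision.get_image("scene")[240:295,290:350,::-1];cv2.imwrite("pics/f.png",cv2.resize(s,None,fx=10,fy=10,interpolation=cv2.INTER_CUBIC))
E
```

```text
(no output)
```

View pics/f.png

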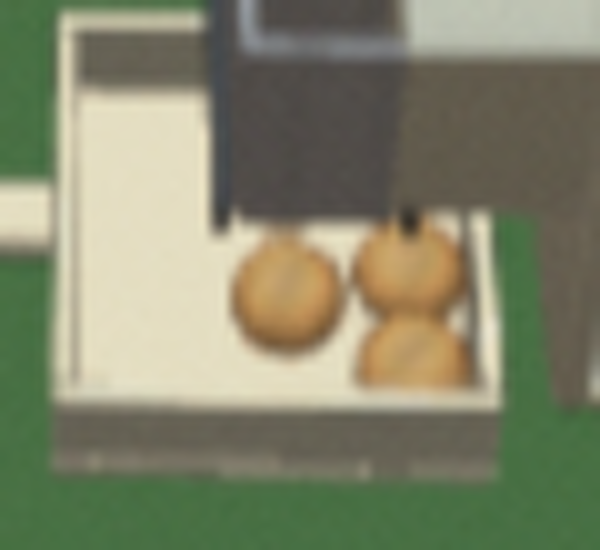

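Three walnuts are plain in the dish. A brown sliver at (285,228), behind the left one, is the fourth, also inside the dish outline. Handing in.

```bash
python3 -c "
from bench import close_job
print(close_job())"
```

```text
the job is handed in; nothing more can be done
None
```

The job is handed in: the dish is under the far two compartments, those two have emptied, and the gate is shut again. It took about 16 s of the 67 s allowed, and no verdict was reported.

- **Dish:** I slid it in by its handle. Before the gate was drawn, its centre measured about 3 mm along the row and −4 mm across it from the target point. In the last picture it looked unmoved.
- **First grasp failed:** the fingers closed to about 10 mm without holding the handle. I reopened, went 8 mm lower and gripped it properly.
- **Gate:** I pushed it against its shut stop for a zero, drew it out about 101 mm, then pushed it back to the same stop. Tool x was 0.547 m both times.
- **Walnuts:** the last pictures show the far and middle compartments empty and the near one still holding its two. Three walnuts are clear in the dish. The fourth shows only as a brown sliver behind another, so I take it to be in the dish but did not see it whole.
- **Bystanders:** I kept the arm away from the canister, cup and fork and felt no unexpected contact. I did not measure their final positions.
- **Arm:** it ended clear of everything, with force readings near zero.

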